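Clear the tool tote off the bench for brushing down

TASK

I want to brush the dust from under the blue tool tote, but the brown soundhole template is leaning on it: move the template over to the guitar mould on the left, lean it there steeply, foot on the bench and squarely against the mould's long straight face, the same edge up as now, and let go of it. Then lift the tote straight up, level and with everything still in it, until it is about 12 cm clear of the bench, and keep holding it there, level and still, over its place: you finish while holding it. Don't let the template fall flat, and leave the other things on the bench where they are.

Things in the scene. Friction and masses are not known exactly. Their poses are not given: they have to be found in the camera images.
- tote: Open tote of blue plywood, 270 mm long (x), 190 wide (y), about 0.6 kg loaded; origin at the centre of its underside, z up. Long side walls 90 mm high, 6 thick; gabled end boards 173 high, 10 thick. A beech handle bar, 22 mm wide and 30 high with rounded edges, runs along x between the end boards, centre 150 mm above the underside, over the middle. Nothing in it stands higher than 115 mm.
- tote_handle (a point): The middle of the tote's handle bar, 150 mm above the tote's underside; same axes as the tote. The loaded tote balances within about 20 mm of it.
- template: Brown MDF slab 200 mm wide (x), 12 thick (y), 170 high (z), 0.22 kg, 86 mm round hole at its centre (42 mm of solid board above it). Origin: middle of its lower edge, mid thickness; z runs up the board to the top edge at 170 mm. At the start it leans about 18 degrees, foot on the bench, on the top of the tote's left (+y) wall, its top over the tote; its upper 70 mm stand free of the wall.
- mould: Half of a guitar mould, light plywood, fixed on the bench at the left, a bent guitar side in its hollow: 560 mm long (x), 100 high. Origin at the bottom, in the middle of its long straight face: upright, flat, 560 x 100 mm, in its xz plane, looking along its -y to the tote. The mould extends 240 mm to +y.
- glue_small: Small white glue bottle, 38 mm in diameter, 105 mm high, standing loose in the tote; origin at the centre of its underside.
- clamp_a: Black spring clamp with orange ends, 125 mm long, 22 mm high, lying loose in the tote; origin under its pivot.
- caul: Dark wooden block 30 x 85 x 22 mm, lying loose in the tote; origin at the centre of its underside.
- brush: Dust brush lying near the far edge of the bench, 240 mm long; a bystander.
- sander: Cork-faced wooden sanding block 110 x 60 x 32 mm, on the near right of the bench; a bystander.
- glue_big: Glue bottle, 68 mm in diameter, 190 mm high, standing at the right of the bench; a bystander.
- clamp_b: Spring clamp lying by the far left of the bench, 125 mm long, 22 mm high; a bystander.
- plane: Small steel block plane, 160 x 50 x 60 mm, at the right of the bench; a bystander.
Mind the look-alikes: they are no part of the job. Of the things like the caul, leave any that is red or yellow; of the rest the larger one is meant.

How it is judged:
On the way, in this order (a step that is already met when the one before it is completed fails the run):
1. the template leans against the mould's straight face, foot on the bench, top up, let go and at rest (angle between template's own z axis and vertical between 0.08 and 0.55 rad and height (world z) of template below 0.008 m and contact force between template and mould above 0.08 N and contact force between template and tote below 0.05 N and angle between the x axis of template and the x axis of mould, either way round below 0.25 rad and y of template in the frame of mould between -0.13 and 0 m and x of template in the frame of mould between -0.28 and 0.28 m and contact force between template and the fingers below 0.05 N and contact force between template and the arm below 0.05 N and linear speed of template below 0.02 m/s), for 0.4 s.
2. the tote is held level and still in the air (height (world z) of tote between 0.08 and 0.2 m and angle between tote's own z axis and vertical below 0.12 rad and contact force between tote and the fingers above 2 N and linear speed of tote below 0.03 m/s and angular speed of tote below 0.15 rad/s and distance of tote from where it was at the start of the episode below 0.25 m and contact force between tote and template below 0.05 N and contact force between tote and mould below 0.05 N and x of glue_small in the frame of tote between -0.13 and 0.13 m and y of glue_small in the frame of tote between -0.092 and 0.092 m and z of glue_small in the frame of tote between 0 and 0.08 m and x of clamp_a in the frame of tote between -0.13 and 0.13 m and y of clamp_a in the frame of tote between -0.092 and 0.092 m and z of clamp_a in the frame of tote between 0 and 0.08 m and x of caul in the frame of tote between -0.13 and 0.13 m and y of caul in the frame of tote between -0.092 and 0.092 m and z of caul in the frame of tote between 0 and 0.08 m), for 0.5 s.
At the end, for the whole second after the job is handed in: Template: foot on the bench, leaning 5-31 degrees, top up, on the mould's straight face (square within 14 degrees), released, at rest. Tote: held 80-200 mm above the bench, under 250 mm from its start, tilted under 7 degrees, still, on nothing else, contents in it; bystanders within 30 mm (all of step 1 and all of step 2); the arm keeps its last pose, push and grip.
It fails at once if the template falls flat (angle between template's own z axis and vertical above 1.2 rad).
It fails at once if the tote is tipped by more than 17 degrees (angle between tote's own z axis and vertical above 0.3 rad).
It fails at once if a bystander on the bench is moved by more than 30 mm (distance of any of brush, sander, glue_big, clamp_b, plane from where it was at the start of the episode above 0.03 m).
It also fails if it takes over 61 s, if anything falls off the work surface, if the arm or the gripper's body presses on something with over 40 N, if the wrist force passes 120 N, or if a joint passes its speed limit or range.

ROBOT

A 6-joint arm with a two-finger parallel gripper is mounted at the origin on the work surface. World frame = base frame: x ahead of the robot, y to its left, z up, the work surface at z = 0. Lengths are in m, angles in rad, forces in N, time in s.
With the tool pointing down it reaches from about 0.375 to 0.9 m from the base axis. Payload 3.1 kg.
Tool frame: the origin (TCP) lies midway between the tips of the shut fingers; the grasp point (between the pads) lies 19 mm behind it; z points along the fingers, x is the direction in which the jaws open and shut, and the axes are right-handed (so a half turn about z gives the same grasp; the last joint's range is limited). The gripper opens to 85 mm and grips with 20 to 120 N. Pads are 22 mm wide; open, the fingers measure 114 mm over their backs; the gripper's body (76 mm by 85 mm) begins 54 mm behind the grasp point. The pads swing forward as they close: fully open they stand 13 mm farther back than shut.
Start: joints at [-1.363, 0.527, 1.433, -0, 1.181, -0.178], TCP at [0.235, -0.579, 0.231] pointing down, gripper open.
Joint ranges: [-3.08, 3.08], [-0.75, 2.2], [0.22, 2.44], [-1.43, 4.57], [0, 2.65], [-2.85, 2.85]. Speed limits (rad/s): [2.79, 2.79, 3.14, 3.14, 3.14, 3.14].

INTERFACE

Orientations are given as a unit quaternion [x, y, z, w].
In Python, from station import * gives the robot as it stands.
- The arm moves only by the tool servo_tool, never from a script. Its argument "targets" is a list of rows, each a list of 6 numbers: the shift along the tool's x, y, z in mm, then the turn, a rotation vector about the tool's x, y, z in degrees. A call has 1 to 10 rows; each row is the pose to reach, as a shift and turn from the pose commanded when the call began, along the tool's axes at that moment; what a row does not reach only later rows make up. A row lasts 1/8 s, in which the tool goes at most 62.5 mm and 10.7 degrees, less where a joint would pass 70% of its speed; a pose out of reach is approached as far as the arm can. A call with a gripper value outside its range is refused whole. "gripper" is the finger opening in mm, from 0 to 85.4, set as the call begins (left out, the last holds). The fingers move at their own pace and stop on an object; "newtons" is the grip in N (left out, the last holds). Time passes only in rows, so rows that repeat a pose let the fingers close. It gives the time, the measured TCP pose, the force and the opening at its end, in the units of the state.
- sense(): the state, without advancing time (a new reading comes with each control period).
- snapshot(name): name is "scene" or "top" or "wrist"; returns a dict with "color" (384x512x3 uint8, red, green, blue), "vfov" (degrees; the focal length in pixels is half the picture's height over the tangent of half this angle, whatever the lens; pixels are square), "cx", "cy" (the principal point, pixels), "R" (3x3) and "t" (3): a world point X has camera coordinates R X + t. Camera axes: x right, y down, z forward; pixel columns grow to the right and rows downward; lengths in m; the calibration is good to about 2 mm. A picture is of the moment at which its call begins. There is no depth.
- sign_off(): hands the job in, once; it reports no verdict.
The state is a dict: "t": time; "q": joint angles; "qd": joint speeds; "tau": joint torques, N m; "tcp_pos": TCP position; "tool_rot": TCP orientation; "force": force on the tool from outside, world axes, zero at the start; "ft_torque": the same for the moment, N m; "finger_gap": opening from 0.0 (shut) to 1.0 (fully open).
Only numpy, scipy, OpenCV 4.12 (cv2) and the standard library are available. Lean on these libraries where they do the work, as an engineer would, in place of code of your own. Each camera call takes 0.05 s, during which the arm holds its last target. There are 200 camera calls.

## Working session

There is one attempt and no reset: what is moved stays moved. The work goes in short steps, Python scripts to look and compute and a tool call to move; the robot and the scene stay as the last step left them, time stands still between calls to the robot, and variables do not carry over. Pictures are saved under pics/ and viewed, about 8 in all and at most 12, crops included, and the job is handed in when it is done.

Besides the shell and the picture viewer there is one more tool, called after "Call:" as a command line: name --pt "numbers of a row" for each row, then --argument value for the rest. servo_tool: Moves the arm, as the interface text tells. Its arguments: {"type":"object","properties":{"targets":{"type":"array","items":{"type":"array","items":{"type":"number"}}},"gripper":{"type":"number"},"newtons":{"type":"number"}},"required":["targets"]}

```bash
mkdir -p pics; cat > h.py <<'E'
from station import *
import numpy as np, cv2, pickle
def snap(n):
    s=snapshot(n); pickle.dump(s,open(f'{n}.pkl','wb')); return s
def load(n): return pickle.load(open(f'{n}.pkl','rb'))
def f(s): return s['color'].shape[0]/2/np.tan(np.radians(s['vfov'])/2)
def ray(s,u,v):
    R=np.array(s['R']);t=np.array(s['t']); d=R.T@np.array([(u-s['cx'])/f(s),(v-s['cy'])/f(s),1]); return -R.T@t,d
def onz(s,u,v,z):
    o,d=ray(s,u,v); return o+d*(z-o[2])/d[2]
def proj(s,X):
    c=np.array(s['R'])@np.array(X)+np.array(s['t']); return np.array([s['cx'],s['cy']])+f(s)*c[:2]/c[2]
def tri(s1,p1,s2,p2):
    o1,d1=ray(s1,*p1);o2,d2=ray(s2,*p2)
    a=np.linalg.lstsq(np.c_[d1,-d2],o2-o1,rcond=None)[0]
    A=o1+a[0]*d1;B=o2+a[1]*d2
    return (A+B)/2,np.linalg.norm(A-B)
def save(s,name,k=1.5,crop=None):
    im=s['color'][:,:,::-1]
    if crop: x0,y0,x1,y1=crop; im=im[y0:y1,x0:x1]
    cv2.imwrite('pics/'+name,cv2.resize(im,None,fx=k,fy=k,interpolation=cv2.INTER_CUBIC))
E
python3 - <<'E'
from h import *
for n in('scene','top'):
    s=snap(n); save(s,n+'0.png'); print(n,s['vfov'],s['R'],s['t'])
print(sense())
E
```

```text
scene 50.44304434241377 [[-0.10409434  0.99456675  0.0011634 ]
 [ 0.61195053  0.06497061 -0.78822292]
 [-0.78401589 -0.0813376  -0.61538872]] [ 0.1130767  -0.28298464  1.87674674]
top 42.46848693994641 [[-0.01502311 -0.99980777 -0.01259889]
 [-0.98539962  0.01694143 -0.16941243]
 [ 0.16959331  0.00986984 -0.98546471]] [-0.01818681  0.58400188  1.38330412]
{'t': 0.1, 'q': array([-1.36350103e+00,  5.28393827e-01,  1.43377441e+00, -9.68815494e-06,
        1.18141131e+00, -1.78487442e-01]), 'qd': array([-0.00024396, -0.00153903, -0.00338755,  0.00081189, -0.00013554,
        0.00030652]), 'tau': array([-9.65815093e-05, -4.43303633e+01, -1.78586322e+01, -3.16202932e-04,
        3.88255212e-03,  2.87457993e-06]), 'tcp_pos': array([ 0.23507446, -0.57840832,  0.23041873]), 'tool_rot': array([ 8.29544007e-01, -5.58440466e-01, -7.15639639e-04, -6.89069102e-04]), 'force': array([ 0.26681372, -0.75637611,  1.26941042]), 'ft_torque': array([0.01854042, 0.073404  , 0.01392195]), 'finger_gap': 0.9992854934059548}
```

View pics/scene0.png

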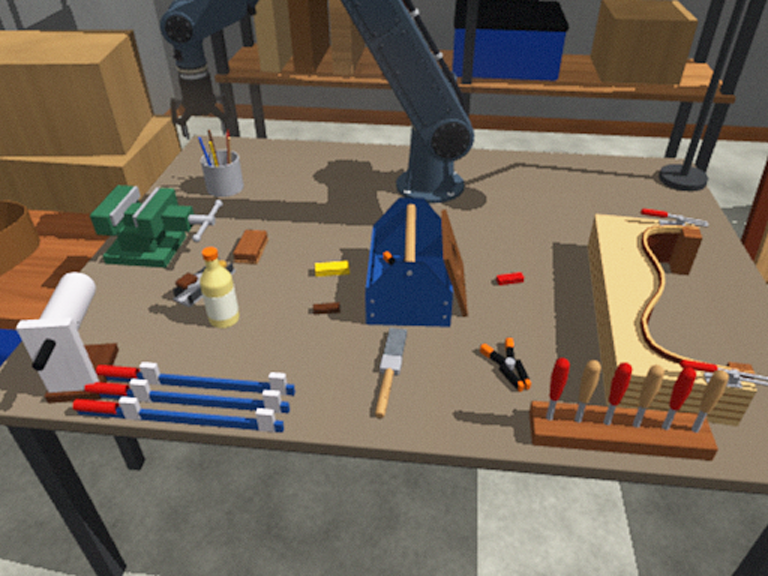

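View pics/top0.png

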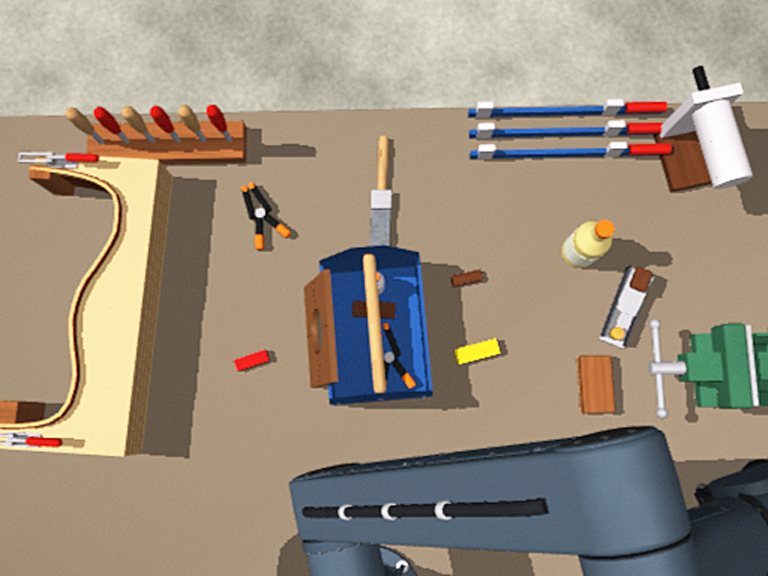

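The scene view shows the template at about (453,262), leaning on the blue tote (410,265), with the mould at (670,300). The top view shows the tote at (375,325), the template at (320,328), and the mould's face edge running (165,165)-(128,455). There are two caul candidates: the larger brown block in the tote at top (374,311), and a smaller brown one outside at (468,278). Red (252,360) and yellow (478,350) are ruled out. The larger brown one in the tote is the caul, and it stays where it is. I'll check this in one enlarged crop and use the same crop to get the corners.

```bash
python3 - <<'E'
from h import *
a=load('top')['color'][155:280,190:340]; b=load('scene')['color'][125:225,235:335]
a=cv2.resize(a,None,fx=3,fy=3,interpolation=cv2.INTER_CUBIC); b=cv2.resize(b,None,fx=3.5,fy=3.5,interpolation=cv2.INTER_CUBIC)
im=np.zeros((375,800,3),np.uint8); im[:,:450]=a; im[:350,450:800]=b
cv2.imwrite('pics/crop1.png',im[:,:,::-1])
E
```

```text
(no output)
```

View pics/crop1.png

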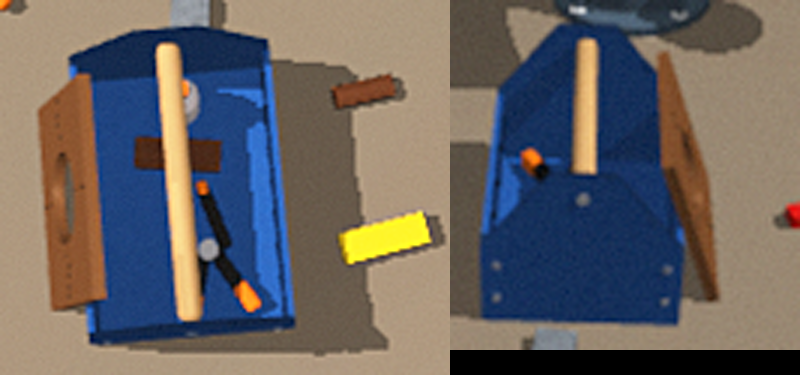

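```bash
python3 - <<'E'
from h import *
T=load('top');S=load('scene')
tp=lambda x,y:(x/3+190,y/3+155); sp=lambda x,y:((x-450)/3.5+235,y/3.5+125)
for n,a,b in [('tmpl top far',(91,75),(711,170)),('tmpl top near',(106,298),(660,52)),('foot far',(38,112),(716,300)),('handle far',(168,45),(585,172)),('handle near',(188,318),(587,40))]:
    print(n,tri(T,tp(*a),S,sp(*b)))
print('foot z0',onz(T,*tp(38,112),0.002),onz(T,*tp(52,310),0.002))
print('h z165',onz(T,*tp(168,45),.165),onz(T,*tp(188,318),.165))
# mould rows
a=T['color'].astype(int)
for v in (130,200,270): print(v,[(u,tuple(a[v,u])) for u in range(74,122,2)])
im=T['color'][100:310,60:130]; im2=S['color'][135:295,385:505]
A=cv2.resize(im,None,fx=2.8,fy=2.8,interpolation=cv2.INTER_CUBIC);B=cv2.resize(im2,None,fx=3.6,fy=3.6,interpolation=cv2.INTER_CUBIC)
o=np.zeros((590,640,3),np.uint8);o[:A.shape[0],:A.shape[1]]=A;o[:B.shape[0],200:200+B.shape[1]]=B
cv2.imwrite('pics/crop2.png',o[:,:,::-1])
E
```

```text
tmpl top far (array([0.59954993, 0.07753046, 0.15908604]), np.float64(0.04816351697675198))
tmpl top near (array([0.40053519, 0.04408896, 0.1606029 ]), np.float64(0.006036266690018851))
foot far (array([ 5.94262100e-01,  1.18207082e-01, -1.19687347e-04]), np.float64(0.0002331644560402311))
handle far (array([ 0.62374137, -0.0139476 ,  0.16752127]), np.float64(0.004452037093811934))
handle near (array([ 0.38228488, -0.02973012,  0.1592188 ]), np.float64(0.0009220227859201638))
foot z0 [0.5938924  0.11809224 0.002     ] [0.39715652 0.10407379 0.002     ]
h z165 [ 0.62444916 -0.01611838  0.165     ] [ 0.38213318 -0.03024114  0.165     ]
130 [(74, (np.int64(147), np.int64(119), np.int64(87))), (76, (np.int64(255), np.int64(228), np.int64(141))), (78, (np.int64(79), np.int64(24), np.int64(17))), (80, (np.int64(188), np.int64(155), np.int64(104))), (82, (np.int64(227), np.int64(184), np.int64(125))), (84, (np.int64(252), np.int64(236), np.int64(176))), (86, (np.int64(251), np.int64(236), np.int64(177))), (88, (np.int64(251), np.int64(234), np.int64(174))), (90, (np.int64(251), np.int64(235
[... 2621 characters left out ...]
.int64(87), np.int64(55))), (96, (np.int64(112), np.int64(87), np.int64(57))), (98, (np.int64(113), np.int64(97), np.int64(73))), (100, (np.int64(99), np.int64(87), np.int64(69))), (102, (np.int64(104), np.int64(89), np.int64(73))), (104, (np.int64(103), np.int64(89), np.int64(77))), (106, (np.int64(100), np.int64(92), np.int64(75))), (108, (np.int64(104), np.int64(87), np.int64(71))), (110, (np.int64(102), np.int64(87), np.int64(73))), (112, (np.int64(102), np.int64(90), np.int64(76))), (114, (np.int64(101), np.int64(90), np.int64(74))), (116, (np.int64(105), np.int64(89), np.int64(77))), (118, (np.int64(102), np.int64(89), np.int64(73))), (120, (np.int64(104), np.int64(90), np.int64(73)))]
```

View pics/crop2.png

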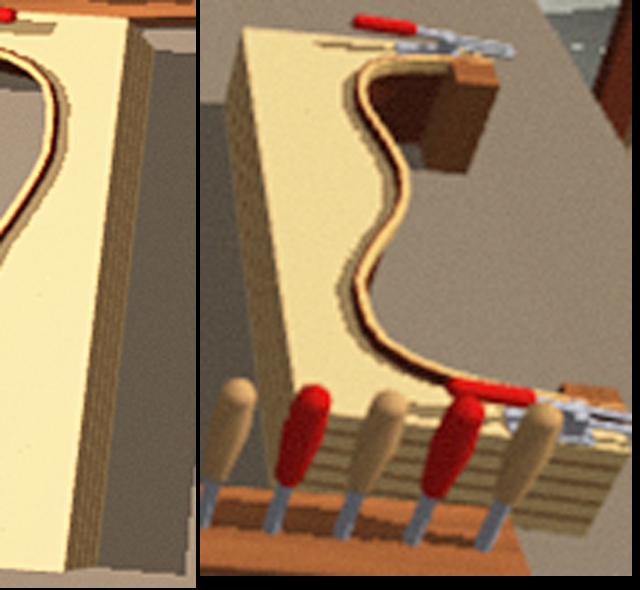

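```bash
cat >> h.py <<'E'
from scipy.spatial.transform import Rotation as Ro
def toolR(yaw,lean):
    # world-x-like axis e=(cos yaw, sin yaw); lean>0: tool back (top of board) leans to +y. tool x=-y side, y=-e
    e=np.array([np.cos(yaw),np.sin(yaw),0]); n=np.array([-np.sin(yaw),np.cos(yaw),0]); k=np.array([0,0,1.])
    up=np.cos(lean)*k+np.sin(lean)*n; yy=np.cross(up,e)
    return np.c_[-yy,-e,-up]
def go(p,R,base=None):
    s=sense(); Rc=Ro.from_quat(s['tool_rot']) ; d=Rc.inv()
    print('shift mm',np.round(d.apply(np.array(p)-s['tcp_pos'])*1000,1),'rot deg',np.round(np.degrees((d*Ro.from_matrix(R)).as_rotvec()),1))
E
python3 - <<'E'
from h import *
T=load('top');S=load('scene')
tp=lambda x,y:(x/3+190,y/3+155)
top=[onz(T,103.2,130,.1),onz(T,95.2,200,.1),onz(T,87,270,.1)]; bot=[onz(T,113,130,0),onz(T,105.3,200,0),onz(T,97.5,270,0)]
print(np.round(top,4),np.round(bot,4))
d=top[0]-top[2]; print('mould yaw',np.degrees(np.arctan2(d[1],d[0])))
d=bot[0]-bot[2]; print('mould yaw',np.degrees(np.arctan2(d[1],d[0])))
print('ends', onz(T,165/1.5,162/1.5,.1),onz(T,124/1.5,455/1.5,.1))
print('tmpl top inner', onz(T,*tp(91,75),.1617),onz(T,*tp(106,298),.1617))
print('foot outer',onz(T,*tp(38,112),.0037),onz(T,*tp(52,310),.0037))
R=toolR(np.radians(4),np.radians(0)); print(R,np.linalg.det(R)); go([.5,.06,.36],R)
for n,u,v in [('clampb',265,215),('red',252,360),('gluebig',602,230),('tool rack',240,155)]: print(n,onz(T,u/1.5,v/1.5,.02))
E
```

```text
[[0.7633 0.3934 0.1   ]
 [0.5603 0.4086 0.1   ]
 [0.3668 0.4237 0.1   ]] [[0.7938 0.3951 0.    ]
 [0.5759 0.4112 0.    ]
 [0.3683 0.4269 0.    ]]
mould yaw -4.359626467494492
mould yaw -4.274968003434895
ends [0.82900856 0.37607307 0.1       ] [0.27788526 0.43175218 0.1       ]
tmpl top inner [0.59895665 0.05319528 0.1617    ] [0.40061704 0.04099823 0.1617    ]
foot outer [0.59359745 0.11790613 0.0037    ] [0.39709067 0.103904   0.0037    ]
[[ 0.06975647 -0.99756405 -0.        ]
 [-0.99756405 -0.06975647 -0.        ]
 [-0.         -0.         -1.        ]] 0.9999999999999999
shift mm [-492.1 -485.7 -128.5] rot deg [-0.   0.1 18.1]
clampb [0.7422003 0.1949259 0.02     ]
red [0.45132181 0.21720462 0.02      ]
gluebig [ 0.69887844 -0.47839002  0.02      ]
tool rack [0.86965913 0.24740291 0.02      ]
```

```bash
cat >> h.py <<'E'
def board_tcp(topmid,yaw,lean,depth=.037):
    R=toolR(yaw,lean); return np.array(topmid)+depth*R[:,2],R
E
python3 - <<'E'
from h import *
p,R=board_tcp([.4994,.0528,.1635],np.radians(3.8),np.radians(-18),-.10)
print(p,R)
go(p,R)
s=sense(); go([.235,-.578,.36],Ro.from_quat(s['tool_rot']).as_matrix())
E
```

```text
[0.50144798 0.02196624 0.25860565] [[ 0.06303022 -0.99780147 -0.02047976]
 [-0.94896559 -0.0662739   0.30833761]
 [-0.30901699 -0.         -0.95105652]]
shift mm [-456.1 -472.7  -27.1] rot deg [  2.9 -17.7  18.2]
shift mm [-7.000e-01 -1.000e-01 -1.296e+02] rot deg [ 0. -0.  0.]
```

Call:
servo_tool --pt "0 0 -50 0 0 0" --pt "0 0 -100 0 0 0" --pt "0 0 -100 0 0 0" --gripper 50

```text
t: 0.48
tcp_pos: [0.2358, -0.5814, 0.3361]
tool_rot: [0.83, -0.558, 0.004, 0.003]
force: [-0.8, 0.1, -0.1]
finger_gap: 0.587
```

Call:
servo_tool --pt "-45 -45 0 0 0 2" --pt "-90 -90 0 0 -2 4" --pt "-135 -135 0 0 -4 6" --pt "-180 -180 0 1 -6 8" --pt "-225 -225 0 1 -8 10" --pt "-270 -270 0 2 -10 12" --pt "-315 -315 0 2 -12 14" --pt "-360 -370 0 2 -14 16" --pt "-405 -420 0 3 -17 18" --pt "-450 -470 0 3 -18 18"

```text
t: 1.72
tcp_pos: [0.4899, -0.0069, 0.33]
tool_rot: [0.721, -0.674, -0.116, -0.108]
force: [0.2, -0.7, -0.4]
finger_gap: 0.581
```

```bash
python3 - <<'E'
from h import *
p,R=board_tcp([.4994,.0528,.1635],np.radians(3.8),np.radians(-18),-.06)
go(p,R); print(sense()['q'])
E
```

```text
shift mm [ -4.1 -13.5 116.6] rot deg [0.  0.3 0. ]
[-0.41936021  0.26925058  1.61481068  0.28396998  1.41727998  1.0179481 ]
```

Call:
servo_tool --pt "-2 -5 40 0 0 0" --pt "-4 -13 80 0 0 0" --pt "-4 -13 100 0 0 0" --pt "-4 -13 115 0 0 0" --pt "-4 -13 115 0 0 0" --pt "-4 -13 115 0 0 0"

```text
t: 2.48
tcp_pos: [0.5009, 0.0314, 0.2238]
tool_rot: [0.722, -0.674, -0.114, -0.109]
force: [-0.2, 0.5, -0.4]
finger_gap: 0.592
```

```bash
python3 - <<'E'
from h import *
p,R=board_tcp([.4994,.0528,.1635],np.radians(3.8),np.radians(-18),.037)
go(p,R)
W=snap('wrist');S=snap('scene')
a=cv2.resize(W['color'],(533,400)); 
b=S['color'][90:220,235:340]; b=cv2.resize(b,None,fx=2.5,fy=3.0*2.5/3,interpolation=cv2.INTER_CUBIC)
o=np.zeros((400,800,3),np.uint8);o[:,:533]=a;o[:b.shape[0],535:535+b.shape[1]]=b
cv2.imwrite('pics/w1.png',o[:,:,::-1])
# expected top edge ends in wrist
e=np.array([np.cos(np.radians(3.8)),np.sin(np.radians(3.8)),0])
for k in(-.1,0,.1): print(proj(W,np.array([.4994,.0528,.1635])+k*e)*400/384)
E
```

```text
shift mm [ -1.5   0.3 101. ] rot deg [-0.1  0.1  0.2]
[259.01314904 331.15789962]
[259.06939494 213.52242462]
[259.14408322  57.31561259]
```

View pics/w1.png

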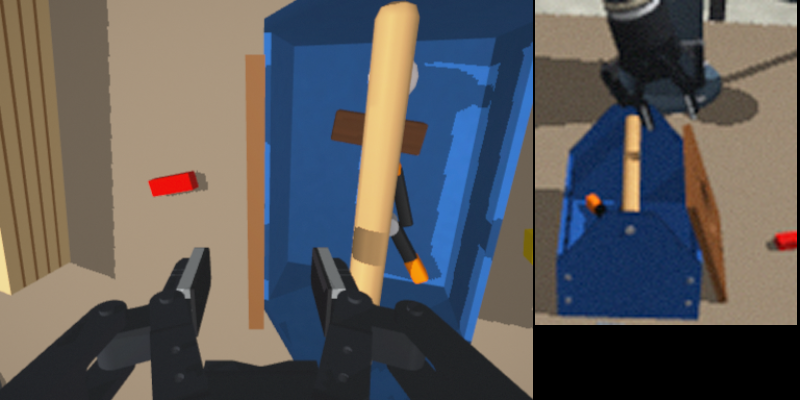

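The wrist view shows the template's top edge upright at column ~255, rows 55-329. I had predicted 259, so I'll correct about 2 mm to the left. The fingers straddle it at 203 and 320.

Call:
servo_tool --pt "-3 0 30 0 0 0" --pt "-3 0 60 0 0 0" --pt "-3 0 80 0 0 0" --pt "-3 0 90 0 0 0" --pt "-3 0 100 0 0 0" --pt "-3 0 100 0 0 0" --pt "-3 0 100 0 0 0"

```text
t: 3.45
tcp_pos: [0.4988, 0.0656, 0.1297]
tool_rot: [0.722, -0.674, -0.114, -0.109]
force: [-1.0, -0.1, 0.2]
finger_gap: 0.587
```

Call:
servo_tool --pt "0 0 0 0 0 0" --pt "0 0 0 0 0 0" --pt "0 0 0 0 0 0" --pt "0 0 0 0 0 0" --pt "0 0 0 0 0 0" --pt "0 0 0 0 0 0" --gripper 0 --newtons 40

```text
t: 4.2
tcp_pos: [0.4985, 0.0659, 0.1296]
tool_rot: [0.722, -0.674, -0.115, -0.109]
force: [0.5, 0.3, 5.6]
finger_gap: 0.132
```

Call:
servo_tool --pt "-3 0 -8 0 0 0" --pt "-8 0 -24 0 0 0" --pt "-16 0 -48 0 0 0" --pt "-25 0 -76 0 0 0" --pt "-31 0 -95 0 0 0" --pt "-31 0 -95 0 0 0"

```text
t: 4.95
tcp_pos: [0.4987, 0.0652, 0.2301]
tool_rot: [0.722, -0.674, -0.113, -0.109]
force: [-0.4, -0.1, -2.4]
finger_gap: 0.134
```

```bash
python3 - <<'E'
from h import *
th=np.radians(14);yaw=np.radians(-4.3)
n=np.array([-np.sin(yaw),np.cos(yaw),0]);e=np.array([np.cos(yaw),np.sin(yaw),0]);k=np.array([0,0,1.])
up=np.cos(th)*k+np.sin(th)*n; nb=np.cos(th)*n-np.sin(th)*k
F=np.array([.52,.4086+.04*np.tan(-yaw),0]) # face point at x=.52
for gap,h in((.06,.05),(.0,.003)):
    footc=F-(.1*np.tan(th)+gap)*n+h*k   # +y lower corner
    topmid=footc-.006*nb+.170*up
    p,R=board_tcp(topmid,yaw,th); print(gap,h,'tcp',p.round(4)); go(p,R)
go([.505,.25,.27],toolR(0,0))
E
```

```text
0.06 0.05 tcp [0.5156 0.3532 0.1805]
shift mm [-256.7  -36.5  136. ] rot deg [-0.  32.   8.4]
0.0 0.003 tcp [0.5201 0.413  0.1335]
shift mm [-298.5  -44.9  199.1] rot deg [-0.  32.   8.4]
shift mm [-187.2  -19.2   19.2] rot deg [ 0.3 18.   4. ]
```

Call:
servo_tool --pt "-30 -3 3 0 2 0.5" --pt "-65 -6 6 0 5 1" --pt "-105 -10 10 0 9 2" --pt "-145 -15 14 0 13 3" --pt "-187 -19 19 0 18 4" --pt "-210 -25 60 0 23 5.5" --pt "-235 -31 95 0 28 7" --pt "-250 -35 120 0 31 8" --pt "-257 -37 136 0 32 8.4" --pt "-257 -37 136 0 32 8.4"

```text
t: 6.2
tcp_pos: [0.5142, 0.3538, 0.1779]
tool_rot: [-0.675, 0.727, -0.08, -0.092]
force: [0.9, -0.2, -2.2]
finger_gap: 0.135
```

Call:
servo_tool --pt "0 0 0 0 0 0" --pt "0 0 0 0 0 0"

```text
t: 6.45
tcp_pos: [0.5161, 0.3529, 0.1815]
tool_rot: [-0.674, 0.729, -0.081, -0.089]
force: [-0.1, 0.3, -1.6]
finger_gap: 0.133
```

```bash
python3 - <<'E'
from h import *
s=sense();print(s['q'],s['force'])
T=snap('top');W=snap('wrist');S=snap('scene')
o=np.zeros((600,800,3),np.uint8)
o[:300,:400]=cv2.resize(W['color'],(400,300)); a=T['color'][90:310,60:270]; o[300:600,:286]=cv2.resize(a,(286,300))
b=S['color'][90:290,310:500]; o[:420,401:800]=cv2.resize(b,(399,420))
cv2.imwrite('pics/p1.png',o[:,:,::-1])
E
```

```text
[ 0.51572868  0.65493525  1.35875752 -0.20786074  1.27249684  2.23971868] [-0.06989389  0.25672957 -1.63970105]
```

View pics/p1.png

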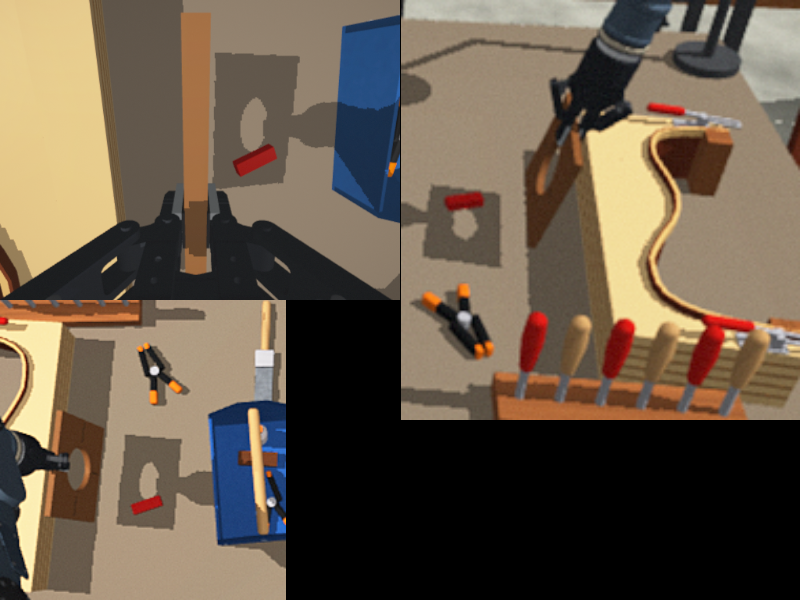

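The template is held square above the bench. It sits in front of the mould's face, leaning toward the mould, with the hand clear of it. I'll lower it next.

```bash
cat > pl.py <<'E'
from h import *
th=np.radians(14);yaw=np.radians(-4.3)
n=np.array([-np.sin(yaw),np.cos(yaw),0]);k=np.array([0,0,1.])
up=np.cos(th)*k+np.sin(th)*n; nb=np.cos(th)*n-np.sin(th)*k
F=np.array([.52,.4086+.04*np.tan(-yaw),0])
def tgt(gap,h):
    footc=F-(.1*np.tan(th)+gap)*n+h*k
    return board_tcp(footc-.006*nb+.170*up,yaw,th)
E
python3 - <<'E'
from pl import *
for g,h in((.02,.01),(.006,.005),(.002,.001),(0,-.002)): go(*tgt(g,h))
E
```

```text
shift mm [-48.4   0.3  30. ] rot deg [ 0.1  0.2 -0.1]
shift mm [-63.2   0.3  31.6] rot deg [ 0.1  0.2 -0.1]
shift mm [-68.    0.3  34.5] rot deg [ 0.1  0.2 -0.1]
shift mm [-70.7   0.3  36.9] rot deg [ 0.1  0.2 -0.1]
```

Call:
servo_tool --pt "-15 0 10 0 0 0" --pt "-30 0 20 0 0 0" --pt "-42 0 26 0 0 0" --pt "-48 0 30 0 0 0" --pt "-54 0 31 0 0 0" --pt "-59 0 31.5 0 0 0" --pt "-63 0 32 0 0 0" --pt "-63 0 32 0 0 0" --pt "-63 0 32 0 0 0"

```text
t: 7.72
tcp_pos: [0.5194, 0.4073, 0.1342]
tool_rot: [-0.675, 0.728, -0.081, -0.09]
force: [-0.9, -0.1, -3.0]
finger_gap: 0.132
```

```bash
python3 - <<'E'
from pl import *
s=sense();print(s['force'],s['ft_torque'])
for g,h in((.002,.001),(0,-.002)): go(*tgt(g,h))
W=snap('wrist');S=snap('scene')
o=np.zeros((420,800,3),np.uint8)
o[:300,:400]=cv2.resize(W['color'],(400,300))
b=S['color'][120:260,340:473]; o[:420,401:800]=cv2.resize(b,(399,420),interpolation=cv2.INTER_CUBIC)
cv2.imwrite('pics/p2.png',o[:,:,::-1])
E
```

```text
[-0.90497317 -0.11150835 -2.95627733] [ 0.20652039  0.00321763 -0.00321267]
shift mm [-4.3 -0.3  1.8] rot deg [ 0.2  0.1 -0. ]
shift mm [-7.  -0.3  4.2] rot deg [ 0.2  0.1 -0. ]
```

View pics/p2.png

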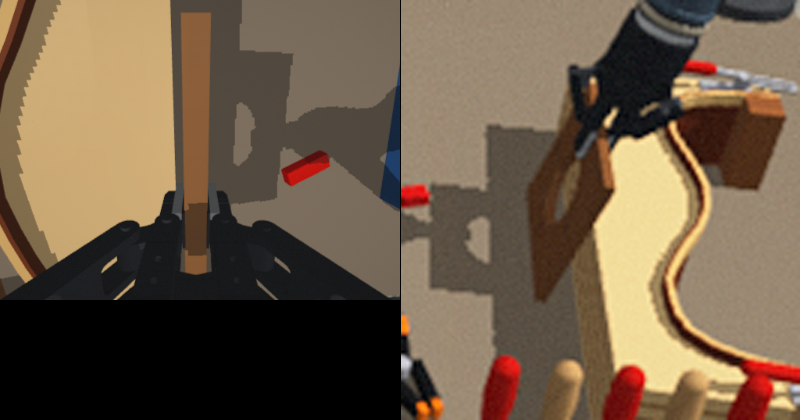

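Template is just short of contact, with a small gap. I'll bring it down until it touches.

Call:
servo_tool --pt "-0.5 0 1 0 0 0" --pt "-1 0 2 0 0 0" --pt "-1.5 0 3 0 0 0" --pt "-1.5 0 3 0 0 0" --pt "-1.5 0 3 0 0 0"

```text
t: 8.45
tcp_pos: [0.5192, 0.4082, 0.1323]
tool_rot: [-0.675, 0.728, -0.081, -0.09]
force: [-2.3, -0.8, 5.8]
finger_gap: 0.133
```

Call:
servo_tool --pt "-1 0 -0.3 0 0 0" --pt "-2 0 -0.5 0 0 0" --pt "-3 0 -0.7 0 0 0" --pt "-4 0 -1 0 0 0" --pt "-4 0 -1 0 0 0"

```text
t: 9.07
tcp_pos: [0.5197, 0.4104, 0.132]
tool_rot: [-0.675, 0.728, -0.083, -0.091]
force: [-2.4, -3.3, 6.8]
finger_gap: 0.139
```

Call:
servo_tool --pt "-1 0 -0.3 0 0 0" --pt "-2 0 -0.5 0 0 0" --pt "-3 0 -0.7 0 0 0" --pt "-3 0 -0.7 0 0 0"

```text
t: 9.57
tcp_pos: [0.5203, 0.4132, 0.1319]
tool_rot: [-0.675, 0.728, -0.083, -0.091]
force: [-0.7, -3.1, 5.7]
finger_gap: 0.134
```

Call:
servo_tool --pt "-1 0 -0.3 0 0 0" --pt "-2 0 -0.5 0 0 0" --pt "-3 0 -0.7 0 0 0" --pt "-4 0 -1 0 0 0" --pt "-4 0 -1 0 0 0"

```text
t: 10.2
tcp_pos: [0.5209, 0.4175, 0.1319]
tool_rot: [-0.675, 0.728, -0.083, -0.091]
force: [-0.6, -3.4, 5.9]
finger_gap: 0.133
```

Call:
servo_tool --pt "-1 0 -0.3 0 0 0" --pt "-2 0 -0.5 0 0 0" --pt "-3 0 -0.7 0 0 0" --pt "-4 0 -1 0 0 0" --pt "-4 0 -1 0 0 0"

```text
t: 10.82
tcp_pos: [0.5209, 0.4182, 0.1318]
tool_rot: [-0.675, 0.727, -0.085, -0.094]
force: [-0.6, -11.2, 6.8]
finger_gap: 0.133
```

Contact with the mould is clear: the force is 11 N and motion has stopped. Releasing.

Call:
servo_tool --pt "1 0 0 0 0 0" --pt "1 0 0 0 0 0" --pt "1 0 0 0 0 0" --pt "1 0 0 0 0 0" --pt "1 0 0 0 0 0" --gripper 36

```text
t: 11.45
tcp_pos: [0.5204, 0.4229, 0.1308]
tool_rot: [-0.675, 0.728, -0.081, -0.09]
force: [0.6, 0.5, 0.2]
finger_gap: 0.42
```

Call:
servo_tool --pt "0 0 -8 0 0 0" --pt "0 0 -20 0 0 0" --pt "0 0 -35 0 0 0" --pt "0 0 -55 0 0 0" --pt "0 0 -75 0 0 0" --pt "0 0 -100 0 0 0" --pt "0 0 -130 0 0 0" --pt "0 0 -130 0 0 0"

```text
t: 12.45
tcp_pos: [0.5247, 0.4554, 0.2613]
tool_rot: [-0.675, 0.728, -0.082, -0.086]
force: [0.7, 0.4, -0.6]
finger_gap: 0.424
```

```bash
python3 - <<'E'
from pl import *
s=sense();print(s['force'])
T=snap('top');W=snap('wrist');S=snap('scene')
o=np.zeros((420,800,3),np.uint8)
o[:300,:400]=cv2.resize(W['color'],(400,300))
b=S['color'][120:260,340:473]; o[:420,401:800]=cv2.resize(b,(399,420),interpolation=cv2.INTER_CUBIC)
cv2.imwrite('pics/p3.png',o[:,:,::-1])
p=np.array([.5033,-.0232,.131]); R=toolR(np.radians(3.5),0)
go([.5033,-.0232,.26],R); go(p,R)
E
```

```text
[ 0.67412085  0.35762859 -0.57297072]
shift mm [463.3 -16.8 111.3] rot deg [  1.2 -13.9  -7.8]
shift mm [432.2 -17.4 236.5] rot deg [  1.2 -13.9  -7.8]
```

View pics/p3.png

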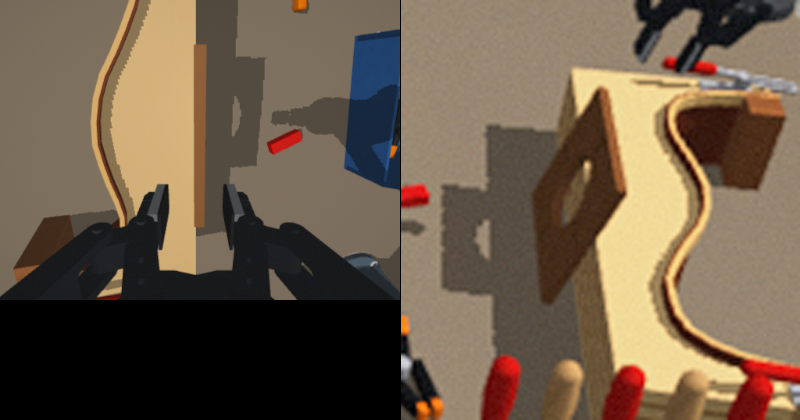

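The template stands free, leaning squarely on the mould face (wrist view cols 194-206, parallel to the face edge). On to the tote.

Call:
servo_tool --pt "40 -1 10 0 -1 -1" --pt "85 -3 20 0 -2 -2" --pt "135 -5 32 0 -4 -3" --pt "185 -7 44 0.5 -6 -4" --pt "235 -9 56 0.5 -8 -5" --pt "285 -11 68 1 -10 -6" --pt "335 -13 80 1 -12 -7" --pt "385 -15 92 1 -14 -8" --pt "430 -16 103 1 -14 -8" --pt "463 -17 111 1.2 -14 -8" --gripper 60

```text
t: 13.85
tcp_pos: [0.5028, -0.0244, 0.2593]
tool_rot: [0.729, -0.685, -0.002, -0.0]
force: [0.6, 0.5, -0.3]
finger_gap: 0.702
```

Call:
servo_tool --pt "0 0 0 0 0 0" --pt "0 0 0 0 0 0" --pt "0 0 0 0 0 0"

```text
t: 14.22
tcp_pos: [0.5037, -0.0212, 0.2601]
tool_rot: [0.73, -0.683, -0.001, -0.001]
force: [-0.5, 0.2, -0.3]
finger_gap: 0.697
```

```bash
python3 - <<'E'
from pl import *
T=snap('top');W=snap('wrist');S=snap('scene')
o=np.zeros((600,800,3),np.uint8)
o[:384,:512]=W['color']
b=S['color'][120:260,340:473]; o[:285,513:783]=cv2.resize(b,(270,285),interpolation=cv2.INTER_CUBIC)
a=T['color'][150:270,70:160]; o[285:600,513:749]=cv2.resize(a,(236,315),interpolation=cv2.INTER_CUBIC)
cv2.imwrite('pics/p4.png',o[:,:,::-1])
p=np.array([.5033,-.0232,.131]); R=toolR(np.radians(3.5),0)
go(p,R); s=sense(); print(s['q'],s['tcp_pos'])
print(proj(W,[.6244,-.0161,.165]),proj(W,[.5033,-.0232,.165]))
E
```

```text
shift mm [  2.1   0.9 129.4] rot deg [-0.   0.2  0.3]
[-0.265872    0.32808242  1.69469859  0.00301013  1.11917902  1.23712205] [ 0.50398783 -0.02137048  0.26042037]
[255.209196    26.89975558] [253.3987031  191.52651619]
```

View pics/p4.png

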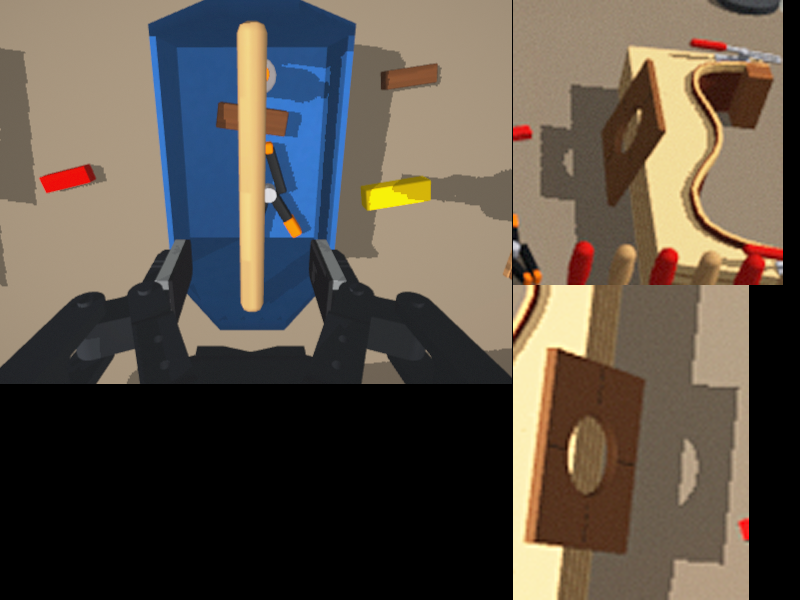

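The wrist view shows the handle centred at column ~252, rows 22-310, as predicted within 2 mm. The fingers clear it on both sides.

Call:
servo_tool --pt "1 1 35 0 0 0" --pt "1 1 70 0 0 0" --pt "1 1 95 0 0 0" --pt "1 1 115 0 0 0" --pt "1 1 129 0 0 0" --pt "1 1 129 0 0 0" --pt "1 1 129 0 0 0"

```text
t: 15.25
tcp_pos: [0.5038, -0.023, 0.1321]
tool_rot: [0.73, -0.684, -0.0, -0.001]
force: [-0.5, 0.6, 0.2]
finger_gap: 0.703
```

Call:
servo_tool --pt "0 0 0 0 0 0" --pt "0 0 0 0 0 0" --pt "0 0 0 0 0 0" --pt "0 0 0 0 0 0" --pt "0 0 0 0 0 0" --pt "0 0 0 0 0 0" --pt "0 0 0 0 0 0" --gripper 0 --newtons 90

```text
t: 16.12
tcp_pos: [0.5035, -0.0226, 0.1321]
tool_rot: [0.73, -0.684, -0.0, -0.002]
force: [-0.2, 5.2, 6.1]
finger_gap: 0.245
```

Call:
servo_tool --pt "0 0 -3 0 0 0" --pt "0 0 -9 0 0 0" --pt "0 0 -18 0 0 0" --pt "0 0 -30 0 0 0" --pt "0 0 -43 0 0 0" --pt "0 0 -56 0 0 0" --pt "0 0 -68 0 0 0" --pt "0 0 -76 0 0 0" --pt "0 0 -80 0 0 0" --pt "0 0 -80 0 0 0"

```text
t: 17.38
tcp_pos: [0.5032, -0.0233, 0.2116]
tool_rot: [0.73, -0.684, -0.001, -0.001]
force: [0.1, 0.6, -6.0]
finger_gap: 0.243
```

Call:
servo_tool --pt "0 0 -4 0 0 0" --pt "0 0 -12 0 0 0" --pt "0 0 -22 0 0 0" --pt "0 0 -32 0 0 0" --pt "0 0 -39 0 0 0" --pt "0 0 -42 0 0 0" --pt "0 0 -42 0 0 0" --pt "0 0 -42 0 0 0" --pt "0 0 -42 0 0 0" --pt "0 0 -42 0 0 0"

```text
t: 18.62
tcp_pos: [0.5031, -0.0234, 0.2533]
tool_rot: [0.73, -0.684, -0.001, -0.001]
force: [-0.6, -0.0, -6.2]
finger_gap: 0.244
```

```bash
python3 - <<'E'
from pl import *
s=sense();print(s['force'],s['ft_torque'],s['tcp_pos'])
T=snap('top');S=snap('scene');W=snap('wrist')
o=np.zeros((600,800,3),np.uint8)
o[:350,:450]=cv2.resize(S['color'][40:290,200:521],(450,350),interpolation=cv2.INTER_CUBIC)
o[:350,450:800]=cv2.resize(T['color'][100:300,70:290],(350,350),interpolation=cv2.INTER_CUBIC)
o[350:600,:333]=cv2.resize(W['color'],(333,250))
cv2.imwrite('pics/f.png',o[:,:,::-1])
# template lean from earlier top-view corners: upper +y edge and lower -y edge, mid points
u=lambda x,y:(70+(x-513)/2.622,150+(y-285)/2.625)
a=(onz(T,*u(548,350),.163)+onz(T,*u(530,543),.163))/2; b=(onz(T,*u(645,379),.003)+onz(T,*u(626,553),.003))/2
h=((a-b)@n); print('horizontal',h,'lean',[ (t,170*np.sin(np.radians(t))+12*np.cos(np.radians(t))) for t in(10,14,18,22)], b)
E
```

```text
[-0.56352068 -0.02939976 -6.15847752] [ 0.0975298  -0.04567489  0.013793  ] [ 0.50305625 -0.02338184  0.25326043]
horizontal 0.0533308958935031 lean [(10, np.float64(41.33788323952465)), (14, np.float64(52.77027096725547)), (18, np.float64(63.9455672392829)), (22, np.float64(74.80932713550649))] [0.5187904  0.37407531 0.003     ]
```

View pics/f.png

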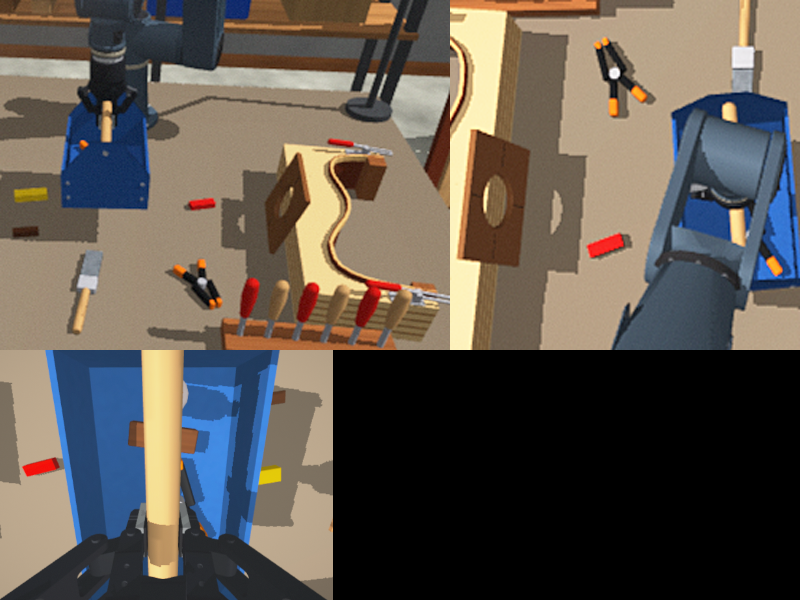

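The final views show the tote level in the air at scene (106,155) with its contents inside, the template leaning on the mould at (287,200), and the bystanders where they were. I'll hold a little longer, then hand in.

Call:
servo_tool --pt "0 0 0 0 0 0" --pt "0 0 0 0 0 0" --pt "0 0 0 0 0 0" --pt "0 0 0 0 0 0" --pt "0 0 0 0 0 0" --pt "0 0 0 0 0 0"

```text
t: 19.52
tcp_pos: [0.5032, -0.0234, 0.2535]
tool_rot: [0.73, -0.684, -0.001, -0.001]
force: [-0.2, -0.7, -5.6]
finger_gap: 0.241
```

```bash
python3 -c "
from station import *
s=sense();print(s['t'],s['tcp_pos'],s['force'],abs(s['qd']).max());print(sign_off())"
```

```text
19.525 [ 0.5031575  -0.02339344  0.25349009] [-0.22975602 -0.68883024 -5.5948401 ] 0.003389759586458093
the job is handed in; nothing more can be done
None
```

Both parts are done, and I handed the job in at 19.5 s while still holding the tote. The hand-in gives no verdict, so what follows is from my own checks.

- **Template:** it leans squarely on the mould's straight face, same edge up, let go and standing on its own. I measured the lean at about 14° from the top view, with its foot about 3 cm out from the face.
- **Tote:** I gripped it by the middle of its handle at 90 N and lifted it straight up about 12 cm. It hangs level and still, carrying about 6 N, with the glue bottle, clamp and caul seen inside.
- **Bystanders:** the brush and the far-left clamp look unmoved in the last pictures. I took no closing look at the sander, plane or big glue bottle; after the first high pass the arm did not go near them.

Two readings disagreed slightly:
- The template met the mould about 5 mm later than my camera estimate, so I went by the contact force.
- One template corner was misread when I matched the two camera views, so I worked from the top view instead.

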